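# Clear the medal tray and hold it up level

## Task

Tidy the wooden medal tray for the award ceremony: first put the two crumpled paper balls that lie on it into the open waste bin, leaving the two medals lying on the tray. Then lift the tray by its bridge handle, so that it hangs about 10 cm clear of the table, and finish while still holding it there, level and steady, with both medals on it. Leave the bottle, the paper cup and the carton where they stand.

Things in the scene. Friction and masses are not known exactly. Their poses are not given: they have to be found in the camera images.
- tray: shallow wooden tray with a bridge handle over its middle, 250 mm (its x) by 300 mm (its y), about 0.5 kg (varies), loose on the table. Origin at the centre of its underside, z up. Floor 8 mm thick, its top 8 mm above the origin; a rim 8 mm wide runs round the edge, its top 18 mm above the origin
- tray_grip (a point): centre of the tray's handle bar, 66 mm straight above the tray's origin, axes as the tray's. The wooden bar runs along y, 160 mm long, 24 mm tall (54 to 78 mm above the tray's origin), its two flat faces, 18 mm apart, look along x; it stands on two posts 18 by 16 mm, 72 mm either side of the middle, and is free underneath between them
- paper1_center (a point): centre of one crumpled white paper ball, a chunky lump about 48 mm across and 45 mm high with a small flat foot, 12 g, lying in one of the four quarters of the tray, about 65 mm (within 7 mm) from its middle along both x and y; balls and medals are mixed over the quarters
- paper2_center (a point): centre of the other paper ball, the same size
- medal1_center (a point): centre of one round brass medal, 56 mm diameter, 5 mm thick, 80 g, lying flat and loose on the tray floor in one of the other quarters
- medal2_center (a point): centre of the other medal, the same size
- bin: open square waste bin of grey plastic, fixed to the table: 160 by 160 mm outside, 120 mm high, walls 4 mm; origin at the centre of its underside, sides along its x and y
- bottle: full drinks bottle standing on the table, 64 mm diameter, 210 mm high, loose; origin at the centre of its underside; to be left alone
- cup: paper cup standing on the table, 76 mm across the rim, 95 mm high, loose; origin at the centre of its underside; to be left alone
- carton: small closed cardboard carton, 90 by 70 by 60 mm high, loose; origin at the centre of its underside; to be left alone

How it is judged:
By the outcome, as a careful person would: the job done as asked, in the order asked, and still so for the second after the job is handed in, while the arm keeps its last pose, push and grip.
It also fails if it takes over 64 s, if anything falls off the work surface, if the arm or the gripper's body presses on something with over 40 N, if the wrist force passes 120 N, or if a joint passes its speed limit or range.

## Robot

A 7-joint arm with a two-finger parallel gripper is mounted at the origin on the work surface. World frame = base frame: x ahead of the robot, y to its left, z up, the work surface at z = 0. Lengths are in m, angles in degrees, forces in N, time in s.
With the tool pointing down it reaches from about 0.425 to 0.875 m from the base axis. Payload 9.9 kg.
Tool frame: the origin (TCP) lies midway between the tips of the shut fingers; the grasp point (between the pads) lies 19 mm behind it; z points along the fingers, y is the line along which they close (so a half turn about z gives the same grasp; the last joint's range is limited). The gripper opens to 85 mm and grips with 20 to 120 N. Pads are 22 mm wide; open, the fingers measure 114 mm over their backs; the gripper's body (76 mm by 85 mm) begins 54 mm behind the grasp point. The pads swing forward as they close: fully open they stand 13 mm farther back than shut.
Start: joints at [-71.322, 32.985, 1.427, 82.34, -0.859, 64.687, -3.237], TCP at [0.269, 0.619, 0.231] pointing down, gripper open.
Joint ranges: [-157.87, 157.87], [-19.46, 123.44], [-87.15, 90], [11.01, 140.99], [-62.26, 242.26], [9.8, 113.94], [-161.44, 161.44]. Speed limits (degrees/s): [127.2, 127.2, 172.46, 172.46, 180, 180, 180].

## Interface

Orientations are given as [roll, pitch, yaw] about the fixed x, y, z axes, in that order (R = Rz(yaw) Ry(pitch) Rx(roll)).
In Python, from workcell import manip, eyes gives the robot as it stands. The module is installed in compiled form; this text tells all that it offers.
- The arm moves only by the shell command python3 -m pendant 'ROWS'. ROWS is JSON, a list that holds one entry, the list of rows, each a list of 7 numbers: the opening, from 0 (shut) to 1 (fully open), then the shift along the tool's x, y, z in mm, then the turn, a rotation vector about the tool's x, y, z in rad. A call has 1 to 12 rows; each row shifts and turns the commanded pose from where the row before left it, along the tool's axes as they then stand; what a row does not reach is not made up. A row lasts 1/12 s, in which the tool goes at most 41.7 mm and 7.16 degrees, less where a joint would pass 70% of its speed; a pose out of reach is approached as far as the arm can. A call is refused whole if a number of a shift passes 41.7 or a number of a turn 0.125, either way. A call with a gripper value outside its range is refused whole. The fingers move at their own pace and stop on an object; the grip force is fixed at half the most. Time passes only in rows, so rows that do not move let the fingers close. It gives the time, the measured TCP pose, the force, the opening and the grip force at its end, in the units of the state.
- manip.read_state(): the state, without advancing time (a new reading comes with each control period).
- eyes.get_image(name): name is "scene" or "top"; returns the picture (480x640x3 uint8, blue, green, red); there is no depth.
- eyes.camera_model(name): a dict with "vfov" (degrees; the focal length in pixels is half the picture's height over the tangent of half this angle, whatever the lens; pixels are square), "cx", "cy" (the principal point, pixels), "k1" (the pictures are not rectified: a ray, as slopes to the right and down, at radius r is drawn at 1 + k1 r^2 times it, then the intrinsics apply), "rvec" (rotation vector, rad) and "tvec" (3), from world to camera coordinates, as OpenCV has them. Camera axes: x right, y down, z forward; pixel columns grow to the right and rows downward; lengths in m; the calibration is good to about 2 mm. A picture is of the moment at which its call begins. camera_model takes no time and is no camera call.
- manip.close_job(): hands the job in; it is judged then, once.
The state is a dict: "t": time; "qpos": joint angles; "qd": joint speeds; "tau": joint torques, N m; "ee_pos": TCP position; "ee_rot": TCP orientation; "contact_force": force on the tool from outside, world axes, zero at the start; "torque": the same for the moment, N m; "finger_gap": finger opening in m; "grip_force": force on a finger pad.
Only numpy, scipy, OpenCV 4.12 (cv2) and the standard library are available. Lean on these libraries where they do the work, as an engineer would, in place of code of your own. Each camera call takes 0.05 s, during which the arm holds its last target. There are 200 camera calls.

## Working session

There is one attempt and no reset: what is moved stays moved. The work goes in short steps, Python scripts to look and compute and a shell command to move; the robot and the scene stay as the last step left them, time stands still between calls to the robot, and variables do not carry over. Pictures are saved under pics/ and viewed, at most 10 in all, crops included, and the job is handed in when it is done.

```bash
mkdir -p pics
cat > h.py <<'E'
import numpy as np, cv2
from workcell import manip, eyes
def cam(n):
    m=eyes.camera_model(n); f=240/np.tan(np.radians(m['vfov'])/2)
    return m,f
def ray(n,u,v):
    m,f=cam(n); d=np.array([(u-m['cx'])/f,(v-m['cy'])/f]); s=d.copy()
    for _ in range(30): s=d/(1+m['k1']*(s@s))
    R=cv2.Rodrigues(np.array(m['rvec'],float))[0]; t=np.array(m['tvec'],float).ravel()
    return -R.T@t, R.T@np.array([s[0],s[1],1])
def at(n,u,v,z):
    o,d=ray(n,u,v); return o+d*(z-o[2])/d[2]
def px(n,p):
    m,f=cam(n); R=cv2.Rodrigues(np.array(m['rvec'],float))[0]; c=R@np.array(p,float)+np.array(m['tvec'],float).ravel()
    s=c[:2]/c[2]; s=s*(1+m['k1']*(s@s)); return s*f+[m['cx'],m['cy']]
E
python3 - <<'E'
from h import *
for n in('scene','top'):
    cv2.imwrite(f'pics/{n}0.png',eyes.get_image(n)); print(eyes.camera_model(n), ray(n,320,240))
s=manip.read_state(); print(s)
E
```

```text
{'vfov': 43.688211428855006, 'cx': 315.87107162794, 'cy': 226.29371073431764, 'k1': -0.09024145665373726, 'rvec': array([ 2.41591637,  0.8247805 , -0.26701079]), 'tvec': array([-0.39391105, -0.27244726,  1.54580578])} (array([ 0.9958627 , -0.63153929,  1.10829805]), array([-0.33790894,  0.43962958, -0.83253535]))
{'vfov': 53.109718715305284, 'cx': 318.98349897695874, 'cy': 235.44448790462485, 'k1': 0.0387009689605432, 'rvec': array([ 2.19883502, -2.16873489,  0.11782948]), 'tvec': array([-0.09499301,  0.55198097,  1.29442837])} (array([ 0.43451068, -0.06460629,  1.34025295]), array([ 0.08051727, -0.01950272, -0.9966098 ]))
{'t': 0.1, 'qpos': array([-71.32367874,  33.02714414,   1.42362692,  82.38204436,
        -0.85805524,  64.68594518,  -3.23839921]), 'qd': array([-0.02230483, -0.13740421, -0.00802244, -0.04947634,  0.00658461,
        0.02805701,  0.0316871 ]), 'tau': array([ 6.51276539e-03, -7.67303681e+01,  2.25806169e+00, -2.86605120e+01,
        1.59218127e-02,  8.70045129e-03,  1.42409195e-05]), 'ee_pos': array([0.2687534 , 0.61874723, 0.23053447]), 'ee_rot': array([-1.79915621e+02,  5.53252466e-03,  1.56523570e+02]), 'contact_force': array([ 0.47733201,  1.34368359, -0.05255514]), 'torque': array([0.01933659, 0.03936574, 0.00798397]), 'grip_force': 0.0, 'finger_gap': 0.08536396804341959}
```

View pics/top0.png

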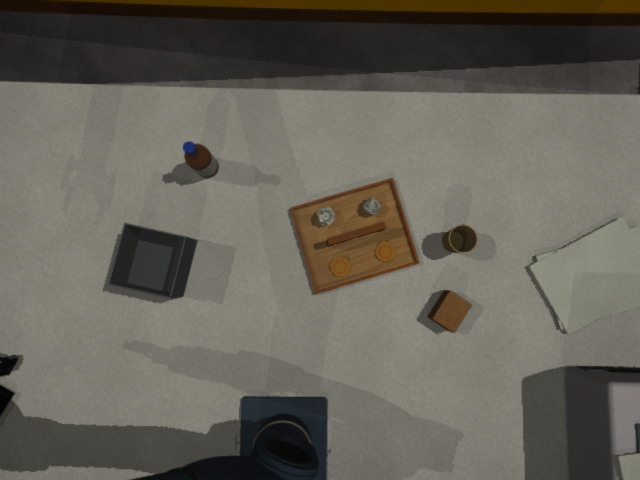

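View pics/scene0.png

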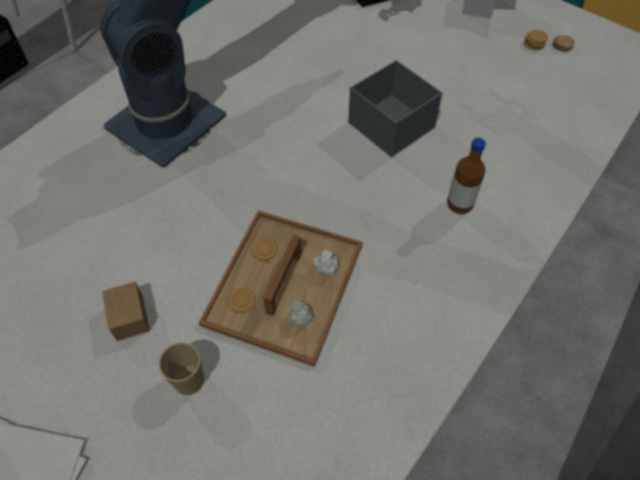

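The top view shows the paper balls at about (325,216) and (372,206), the medals at (340,266) and (385,251), the bin around (155,260), and the bottle at (200,160). I'll enlarge the tray.

Run:
```python
from h import *
im=cv2.imread('pics/top0.png')[170:305,280:430]; cv2.imwrite('pics/c0.png',cv2.resize(im,None,fx=4.4,fy=4.4,interpolation=cv2.INTER_CUBIC))
c=[(290,209),(393,180),(418,263),(315,293)]
P=np.array([at('top',u,v,.015) for u,v in c]);print(P, P.mean(0))
for a,b in((0,1),(1,2),(2,3),(3,0)):
    d=P[b]-P[a];print(np.hypot(*d[:2]),np.degrees(np.arctan2(d[1],d[0])))
for u,v,z in((325,216,.031),(372,206,.031),(340,266,.013),(385,251,.013),(327,241,.078),(384,227,.078)): print(at('top',u,v,z))
for u,v in((123,225),(197,239),(184,297),(109,291)):print('bin',at('top',u,v,.12))
print(at('top',190,147,.2),at('top',460,240,.09))
for p in((326,265),(301,315)):print('scene ball',at('scene',*p,.031))
```

```text
[[ 0.62686658 -0.00598704  0.015     ]
 [ 0.7133501  -0.29313469  0.015     ]
 [ 0.48177071 -0.36212965  0.015     ]
 [ 0.39572578 -0.07869709  0.015     ]] [ 0.55442829 -0.18498711  0.015     ]
0.2998886002702902 -73.23867726351803
0.2416388270012036 -163.4095103052483
0.2962055818274358 106.88732711318706
0.24230728523829403 17.46203155158441
[ 0.60665214 -0.1031258   0.031     ]
[ 0.63639735 -0.23240865  0.031     ]
[ 0.47052383 -0.14673028  0.013     ]
[ 0.51376231 -0.27119236  0.013     ]
[ 0.53411056 -0.1078066   0.078     ]
[ 0.57348482 -0.2583905   0.078     ]
bin [0.56393556 0.40881004 0.12      ]
bin [0.53116681 0.22300592 0.12      ]
bin [0.38524314 0.2498304  0.12      ]
bin [0.39841126 0.43457995 0.12      ]
[0.74630147 0.22832047 0.2       ] [ 0.5408531  -0.45560397  0.09      ]
scene ball [ 0.6070908  -0.10499746  0.031     ]
scene ball [ 0.63816338 -0.22817564  0.031     ]
```

View pics/c0.png

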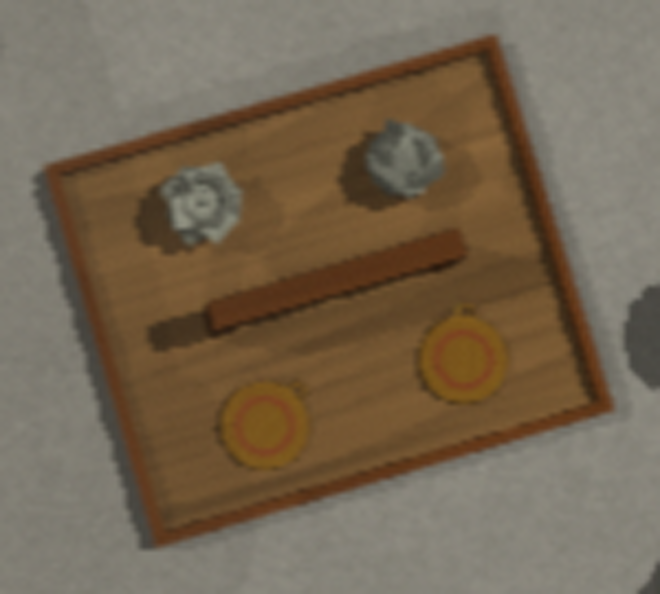

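The enlarged crop puts ball 1 at about (326,216), ball 2 at (372,206), and the handle running from (328,242) to (386,225). The tray's yaw is about 16.8°. Next I need the bin and the first move.

```bash
cat >> h.py <<'E'
from scipy.spatial.transform import Rotation as Ro
def goto(p,yaw=None):
    s=manip.read_state(); R=Ro.from_euler('xyz',s['ee_rot'],degrees=True)
    print('tool mm',(R.inv().apply(np.array(p)-s['ee_pos'])*1000).round(1))
    if yaw is not None:
        T=Ro.from_euler('xyz',[180,0,yaw],degrees=True); print('rotvec',(R.inv()*T).as_rotvec().round(4))
E
python3 - <<'E'
from h import *
for p in((396,64),(441,98),(396,134),(349,93)):print('bin scene',at('scene',*p,.12))
print('floor',at('top',151,260,.004))
T=np.array([(at('top',*p,.078)) for p in((328.2,242),(385.7,225.2))]);print(T,T.mean(0),np.degrees(np.arctan2(*(T[0]-T[1])[1::-1])))
goto([.607,-.104,.22],16.8)
E
```

```text
bin scene [0.4226669  0.42692989 0.12      ]
bin scene [0.57558458 0.38947732 0.12      ]
bin scene [0.55539393 0.22392124 0.12      ]
bin scene [0.391739   0.26839301 0.12      ]
floor [0.48062983 0.37346472 0.004     ]
[[ 0.53151123 -0.11100269  0.078     ]
 [ 0.57834773 -0.26289512  0.078     ]] [ 0.55492948 -0.1869489   0.078     ] 107.13730998517656
tool mm [-598.2 -528.2   11.4]
rotvec [-5.0000e-04  1.8000e-03  2.4386e+00]
```

```bash
python3 -m pendant '[[[1,-25,-22,0.5,0,0,0],[1,-25,-22,0.5,0,0,0],[1,-25,-22,0.5,0,0,0],[1,-25,-22,0.5,0,0,0],[1,-25,-22,0.5,0,0,0],[1,-25,-22,0.5,0,0,0],[1,-25,-22,0.5,0,0,0],[1,-25,-22,0.5,0,0,0],[1,-25,-22,0.5,0,0,0],[1,-25,-22,0.5,0,0,0],[1,-25,-22,0.5,0,0,0],[1,-25,-22,0.5,0,0,0]]]'
python3 -m pendant '[[[1,-25,-22,0.5,0,0,0],[1,-25,-22,0.5,0,0,0],[1,-25,-22,0.5,0,0,0],[1,-25,-22,0.5,0,0,0],[1,-25,-22,0.5,0,0,0],[1,-25,-22,0.5,0,0,0],[1,-25,-22,0.5,0,0,0],[1,-25,-22,0.5,0,0,0],[1,-25,-22,0.5,0,0,0],[1,-25,-22,0.5,0,0,0],[1,-25,-22,0.5,0,0,0],[1,-25,-22,0.5,0,0,0]]]'
python3 -m pendant '[[[1,0,0,0,0,0,0.122],[1,0,0,0,0,0,0.122],[1,0,0,0,0,0,0.122],[1,0,0,0,0,0,0.122],[1,0,0,0,0,0,0.122],[1,0,0,0,0,0,0.122],[1,0,0,0,0,0,0.122],[1,0,0,0,0,0,0.122],[1,0,0,0,0,0,0.122],[1,0,0,0,0,0,0.122]]]'
python3 -m pendant '[[[1,0,0,0,0,0,0.122],[1,0,0,0,0,0,0.122],[1,0,0,0,0,0,0.122],[1,0,0,0,0,0,0.122],[1,0,0,0,0,0,0.122],[1,0,0,0,0,0,0.122],[1,0,0,0,0,0,0.122],[1,0,0,0,0,0,0.122],[1,0,0,0,0,0,0.122],[1,0,0,0,0,0,0.122],[1,0,0,0,0,0,0]]]'
python3 -c "
from h import *
goto([.606,-.104,.014],17)
print(manip.read_state()['qpos'].round(1))"
```

```text
t: 1.1
ee_pos: [0.4391, 0.2558, 0.2251]
ee_rot: [-180.0, -0.0, 156.5]
contact_force: [1.2, 0.2, 0.3]
finger_gap: 0.0853
grip_force: 0.0
t: 2.1
ee_pos: [0.6091, -0.1058, 0.2189]
ee_rot: [-180.0, -0.0, 156.5]
contact_force: [0.5, -0.8, 0.0]
finger_gap: 0.085
grip_force: 0.0
t: 2.93
ee_pos: [0.6087, -0.1041, 0.2189]
ee_rot: [-180.0, -0.0, 86.3]
contact_force: [0.0, 0.8, 0.1]
finger_gap: 0.0855
grip_force: 0.0
t: 3.85
ee_pos: [0.6087, -0.1038, 0.2186]
ee_rot: [-180.0, 0.1, 16.4]
contact_force: [-0.1, 0.3, -0.5]
finger_gap: 0.0851
grip_force: 0.0
tool mm [ -2.4  -0.5 204.6]
rotvec [-0.0002  0.0012 -0.0102]
[-22.3  36.3  48.2  93.6 -29.5  63.7 -39.8]
```

```bash
python3 -m pendant '[[[1,-2,0,24,0,0,-0.01],[1,0,0,24,0,0,0],[1,0,0,24,0,0,0],[1,0,0,24,0,0,0],[1,0,0,24,0,0,0],[1,0,0,24,0,0,0],[1,0,0,20,0,0,0],[1,0,0,15,0,0,0],[1,0,0,12,0,0,0],[1,0,0,8,0,0,0],[1,0,0,5,0,0,0],[1,0,0,0,0,0,0]]]'
python3 -m pendant '[[[0,0,0,0,0,0,0],[0,0,0,0,0,0,0],[0,0,0,0,0,0,0],[0,0,0,0,0,0,0],[0,0,0,0,0,0,0],[0,0,0,0,0,0,0],[0,0,0,0,0,0,0],[0,0,0,0,0,0,0],[0,0,0,0,0,0,0],[0,0,0,0,0,0,0]]]'
python3 -m pendant '[[[0,0,0,-10,0,0,0],[0,0,0,-20,0,0,0],[0,0,0,-25,0,0,0],[0,0,0,-25,0,0,0],[0,0,0,-25,0,0,0],[0,0,0,-25,0,0,0],[0,0,0,-25,0,0,0],[0,0,0,-25,0,0,0],[0,0,0,-25,0,0,0],[0,0,0,-15,0,0,0],[0,0,0,0,0,0,0]]]'
python3 -c "
from h import *
goto([.483,.327,.22])
im=eyes.get_image('scene')[150:400,150:430];cv2.imwrite('pics/g1.png',cv2.resize(im,None,fx=2,fy=2))"
```

```text
t: 4.85
ee_pos: [0.6067, -0.1047, 0.0147]
ee_rot: [-180.0, 0.0, 17.4]
contact_force: [-0.2, -1.2, 0.3]
finger_gap: 0.0855
grip_force: 0.0
t: 5.68
ee_pos: [0.6075, -0.1048, 0.0166]
ee_rot: [180.0, -0.1, 17.3]
contact_force: [-1.4, 0.9, 7.6]
finger_gap: 0.0447
grip_force: 60.1
t: 6.6
ee_pos: [0.6081, -0.1058, 0.2397]
ee_rot: [179.8, -0.3, 17.3]
contact_force: [-0.3, 0.7, 0.6]
finger_gap: 0.0448
grip_force: 61.1
tool mm [   8.9 -450.5   18.5]
```

View pics/g1.png

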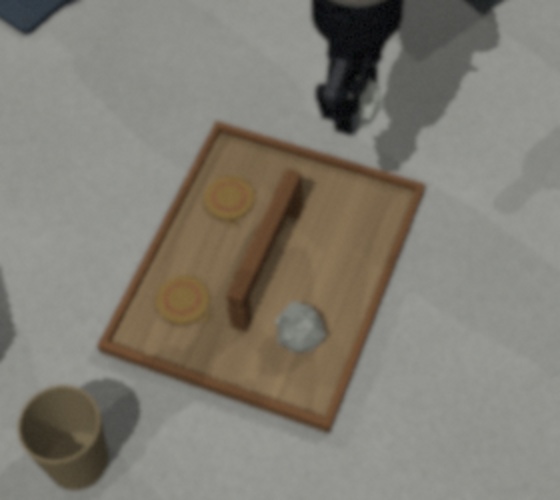

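The scene crop shows the ball in the fingers. Both medals and ball 2 are undisturbed on the tray. Now over to the bin.

```bash
python3 -m pendant '[[[0,0,-25,0,0,0,0],[0,1,-40,0,0,0,0],[0,1,-40,0,0,0,0],[0,1,-40,0,0,0,0],[0,1,-40,0,0,0,0],[0,1,-40,0,0,0,0],[0,1,-40,0,0,0,0],[0,1,-40,0,0,0,0],[0,1,-40,0,0,0,0],[0,1,-40,0,0,0,0],[0,1,-40,0,0,0,0],[0,0,-25,0,0,0,0]]]'
python3 -m pendant '[[[0,0,0,0,0,0,0],[0,0,0,0,0,0,0]]]'
python3 -c "
from h import *
goto([.483,.327,.1])"
```

```text
t: 7.65
ee_pos: [0.4802, 0.3324, 0.2341]
ee_rot: [-179.9, 0.1, 17.5]
contact_force: [-0.5, 0.9, -0.4]
finger_gap: 0.0445
grip_force: 61.2
t: 7.82
ee_pos: [0.4814, 0.3293, 0.2342]
ee_rot: [180.0, 0.1, 17.5]
contact_force: [1.2, -1.0, 0.1]
finger_gap: 0.0448
grip_force: 61.2
tool mm [  1.1   2.6 134.2]
```

```bash
python3 -m pendant '[[[0,1,2,25,0,0,0],[0,0,0,30,0,0,0],[0,0,0,30,0,0,0],[0,0,0,25,0,0,0],[0,0,0,15,0,0,0],[0,0,0,9,0,0,0],[0.8,0,0,0,0,0,0],[0.8,0,0,0,0,0,0],[0.8,0,0,0,0,0,0],[0.8,0,0,0,0,0,0],[0.8,0,0,0,0,0,0],[0.8,0,0,0,0,0,0]]]'
python3 -m pendant '[[[0.8,0,0,-20,0,0,0],[0.8,0,0,-30,0,0,0],[0.8,0,0,-30,0,0,0],[0.8,0,0,-30,0,0,0],[0.8,0,0,-20,0,0,0],[0.8,0,0,0,0,0,0]]]'
python3 -c "
from h import *
goto([.637,-.230,.22],17)"
```

```text
t: 8.82
ee_pos: [0.4845, 0.3265, 0.102]
ee_rot: [-180.0, -0.1, 17.3]
contact_force: [0.2, -0.1, 0.0]
finger_gap: 0.0685
grip_force: 0.0
t: 9.32
ee_pos: [0.4863, 0.3265, 0.2359]
ee_rot: [-179.9, -0.4, 17.3]
contact_force: [1.1, -0.6, -0.1]
finger_gap: 0.0682
grip_force: 0.0
tool mm [-21.6 576.2  14.6]
rotvec [-0.002  -0.0064  0.0049]
```

```bash
python3 -m pendant '[[[1,-1,26,0,0,0,0],[1,-1,38,0,0,0,0],[1,-1,38,0,0,0,0],[1,-1,38,0,0,0,0],[1,-2,38,0,0,0,0],[1,-2,38,0,0,0,0],[1,-2,38,0,0,0,0],[1,-2,38,0,0,0,0],[1,-2,38,0,0,0,0],[1,-2,38,0,0,0,0],[1,-2,38,0,0,0,0],[1,-2,38,0,0,0,0]]]'
python3 -m pendant '[[[1,-2,38,0,0,0,0],[1,0,38,0,0,0,0],[1,0,38,0,0,0,0],[1,0,18,0,0,0,0],[1,0,0,0,0,0,0],[1,0,0,0,0,0,0]]]'
python3 -c "
from h import *
goto([.637,-.230,.017],17)
im=eyes.get_image('top');cv2.imwrite('pics/t2.png',im)"
```

```text
t: 10.32
ee_pos: [0.5972, -0.1053, 0.2311]
ee_rot: [-180.0, 0.0, 17.3]
contact_force: [0.6, 0.4, -0.5]
finger_gap: 0.0854
grip_force: 0.0
t: 10.82
ee_pos: [0.634, -0.2315, 0.2307]
ee_rot: [-180.0, 0.0, 17.2]
contact_force: [-0.1, 1.2, 0.6]
finger_gap: 0.0853
grip_force: 0.0
tool mm [  3.5  -0.5 213.7]
rotvec [-0.0002  0.0008  0.0028]
```

View pics/t2.png

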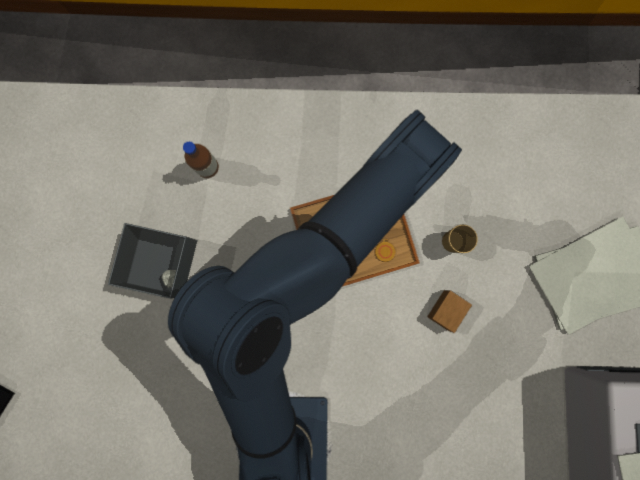

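Ball 1 lies in the bin at (168,280), and the tray hasn't moved. Next is ball 2.

```bash
python3 -m pendant '[[[1,3,0,25,0,0,0],[1,0,0,25,0,0,0],[1,0,0,25,0,0,0],[1,0,0,25,0,0,0],[1,0,0,25,0,0,0],[1,0,0,24,0,0,0],[1,0,0,22,0,0,0],[1,0,0,17,0,0,0],[1,0,0,12,0,0,0],[1,0,0,8,0,0,0],[1,0,0,5,0,0,0],[1,0,0,0,0,0,0]]]'
python3 -m pendant '[[[0,0,0,0,0,0,0],[0,0,0,0,0,0,0],[0,0,0,0,0,0,0],[0,0,0,0,0,0,0],[0,0,0,0,0,0,0],[0,0,0,0,0,0,0],[0,0,0,0,0,0,0],[0,0,0,0,0,0,0],[0,0,0,0,0,0,0],[0,0,0,0,0,0,0]]]'
python3 -m pendant '[[[0,0,0,-10,0,0,0],[0,0,0,-20,0,0,0],[0,0,0,-25,0,0,0],[0,0,0,-25,0,0,0],[0,0,0,-25,0,0,0],[0,0,0,-25,0,0,0],[0,0,0,-25,0,0,0],[0,0,0,-25,0,0,0],[0,0,0,-25,0,0,0],[0,0,0,-15,0,0,0],[0,0,0,0,0,0,0]]]'
python3 -c "
from h import *
goto([.483,.327,.23])"
```

```text
t: 11.87
ee_pos: [0.6374, -0.2287, 0.0179]
ee_rot: [-180.0, 0.0, 17.3]
contact_force: [-0.3, 0.1, -0.4]
finger_gap: 0.0856
grip_force: 0.0
t: 12.7
ee_pos: [0.6379, -0.2297, 0.0197]
ee_rot: [180.0, -0.1, 17.3]
contact_force: [-2.8, 0.7, 7.9]
finger_gap: 0.0448
grip_force: 60.4
t: 13.62
ee_pos: [0.6383, -0.2308, 0.2432]
ee_rot: [179.8, -0.3, 17.3]
contact_force: [-0.4, -0.1, 0.5]
finger_gap: 0.0446
grip_force: 61.1
tool mm [  17.1 -578.8   10.9]
```

```bash
python3 -m pendant '[[[0,1,-26,0,0,0,0],[0,1,-38,0,0,0,0],[0,1,-38,0,0,0,0],[0,1,-38,0,0,0,0],[0,1,-38,0,0,0,0],[0,2,-38,0,0,0,0],[0,2,-38,0,0,0,0],[0,2,-38,0,0,0,0],[0,1,-38,0,0,0,0],[0,1,-38,0,0,0,0],[0,1,-38,0,0,0,0],[0,1,-38,0,0,0,0]]]'
python3 -m pendant '[[[0,1,-38,0,0,0,0],[0,1,-38,0,0,0,0],[0,0,-38,0,0,0,0],[0,0,-18,0,0,0,0],[0,0,0,0,0,0,0],[0,0,0,0,0,0,0]]]'
python3 -c "
from h import *
goto([.483,.327,.1])"
```

```text
t: 14.62
ee_pos: [0.5186, 0.2006, 0.2384]
ee_rot: [-180.0, 0.0, 17.3]
contact_force: [1.5, 0.5, 0.0]
finger_gap: 0.0448
grip_force: 61.2
t: 15.12
ee_pos: [0.4816, 0.3265, 0.2379]
ee_rot: [180.0, 0.0, 17.4]
contact_force: [-0.3, -0.8, 0.5]
finger_gap: 0.0447
grip_force: 61.2
tool mm [  1.6  -0.2 137.9]
```

```bash
python3 -m pendant '[[[0,1,0,25,0,0,0],[0,0,0,30,0,0,0],[0,0,0,30,0,0,0],[0,0,0,25,0,0,0],[0,0,0,17,0,0,0],[0,0,0,9,0,0,0],[0.8,0,0,0,0,0,0],[0.8,0,0,0,0,0,0],[0.8,0,0,0,0,0,0],[0.8,0,0,0,0,0,0],[0.8,0,0,0,0,0,0],[0.8,0,0,0,0,0,0]]]'
python3 -m pendant '[[[0.8,0,0,-20,0,0,0],[0.8,0,0,-30,0,0,0],[0.8,0,0,-30,0,0,0],[0.8,0,0,-30,0,0,0],[0.8,0,0,-20,0,0,0],[0.8,0,0,0,0,0,0]]]'
python3 -c "
from h import *
im=eyes.get_image('scene')[40:380,180:500];cv2.imwrite('pics/s3.png',cv2.resize(im,None,fx=1.7,fy=1.7))
goto([.555,-.187,.2],107)"
```

```text
t: 16.12
ee_pos: [0.4836, 0.3262, 0.103]
ee_rot: [-180.0, -0.1, 17.3]
contact_force: [-0.4, 0.0, -0.6]
finger_gap: 0.0686
grip_force: 0.0
t: 16.62
ee_pos: [0.4854, 0.3263, 0.2369]
ee_rot: [-179.9, -0.4, 17.3]
contact_force: [0.7, 0.5, -0.5]
finger_gap: 0.0687
grip_force: 0.0
tool mm [-85.4 511.1  33.5]
rotvec [ 0.0018 -0.0043 -1.5654]
```

View pics/s3.png

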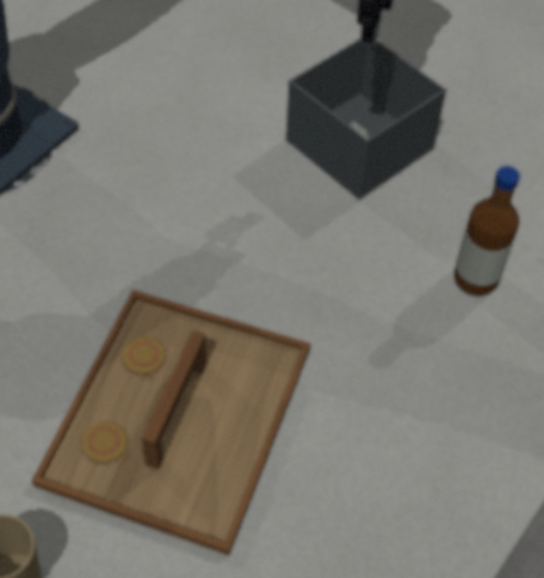

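The tray now holds only the two medals, and the paper is inside the bin with the fingers clear of it. Moving above the handle.

```bash
python3 -m pendant '[[[1,-6,25,1,0,0,0],[1,-6,38,2,0,0,0],[1,-6,38,2,0,0,0],[1,-6,38,2,0,0,0],[1,-6,38,2,0,0,0],[1,-6,38,2,0,0,0],[1,-6,38,2,0,0,0],[1,-6,38,2,0,0,0],[1,-6,38,2,0,0,0],[1,-6,38,2,0,0,0],[1,-6,38,2,0,0,0],[1,-6,38,2,0,0,0]]]'
python3 -m pendant '[[[1,-6,38,2,0,0,0],[1,-6,30,2,0,0,0],[1,0,0,0,0,0,-0.12],[1,0,0,0,0,0,-0.12],[1,0,0,0,0,0,-0.12],[1,0,0,0,0,0,-0.12],[1,0,0,0,0,0,-0.12],[1,0,0,0,0,0,-0.12]]]'
python3 -m pendant '[[[1,0,0,0,0,0,-0.12],[1,0,0,0,0,0,-0.12],[1,0,0,0,0,0,-0.12],[1,0,0,0,0,0,-0.12],[1,0,0,0,0,0,-0.12],[1,0,0,0,0,0,-0.12],[1,0,0,0,0,0,-0.12],[1,0,0,0,0,0,0],[1,0,0,0,0,0,0]]]'
python3 -c "
from h import *
print(at('scene',283.5,268.2,.078))
im=eyes.get_image('scene')[180:380,190:390];cv2.imwrite('pics/s4.png',cv2.resize(im,None,fx=3,fy=3,interpolation=2))
goto([.555,-.187,.046],107)"
```

```text
t: 17.67
ee_pos: [0.5458, -0.1199, 0.2083]
ee_rot: [-179.9, 0.1, 17.3]
contact_force: [1.4, 0.4, -0.2]
finger_gap: 0.0855
grip_force: 0.0
t: 18.33
ee_pos: [0.5546, -0.1865, 0.2043]
ee_rot: [-179.9, 0.0, 58.9]
contact_force: [-0.1, 0.4, 0.1]
finger_gap: 0.0853
grip_force: 0.0
t: 19.08
ee_pos: [0.5546, -0.1868, 0.2047]
ee_rot: [-180.0, -0.1, 106.5]
contact_force: [-0.1, 1.1, -0.2]
finger_gap: 0.0854
grip_force: 0.0
[ 0.56113279 -0.18592687  0.078     ]
tool mm [ -0.3   0.3 158.8]
rotvec [-0.0006 -0.0007 -0.01  ]
```

View pics/s4.png

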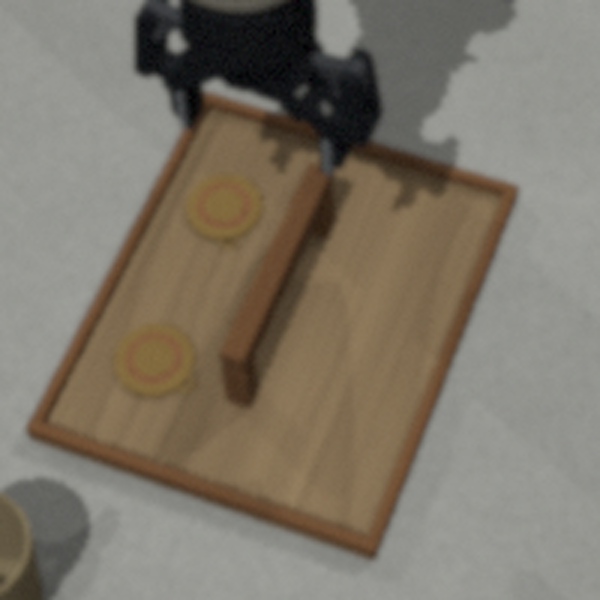

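Both medals are in place, and the handle top sits around scene pixel (283,267), within a few mm of my estimate. Descending to grasp.

```bash
python3 -m pendant '[[[1,0,2,10,0,0,-0.01],[1,0,0,20,0,0,0],[1,0,0,20,0,0,0],[1,0,0,20,0,0,0],[1,0,0,20,0,0,0],[1,0,0,20,0,0,0],[1,0,0,18,0,0,0],[1,0,0,14,0,0,0],[1,0,0,10,0,0,0],[1,0,0,5,0,0,0],[1,0,0,2,0,0,0],[0.7,0,0,0,0,0,0]]]'
python3 -m pendant '[[[0.6,0,0,0,0,0,0],[0.5,0,0,0,0,0,0],[0.45,0,0,0,0,0,0],[0.4,0,0,0,0,0,0],[0.36,0,0,0,0,0,0],[0.33,0,0,0,0,0,0],[0.3,0,0,0,0,0,0],[0.27,0,0,0,0,0,0],[0.24,0,0,0,0,0,0],[0.2,0,0,0,0,0,0],[0.1,0,0,0,0,0,0],[0,0,0,0,0,0,0]]]'
python3 -m pendant '[[[0,0,0,0,0,0,0],[0,0,0,0,0,0,0],[0,0,0,0,0,0,0],[0,0,0,0,0,0,0],[0,0,0,0,0,0,0],[0,0,0,0,0,0,0]]]'
```

```text
t: 20.13
ee_pos: [0.557, -0.1864, 0.0461]
ee_rot: [-180.0, 0.0, 107.2]
contact_force: [-0.1, 0.4, -0.2]
finger_gap: 0.0756
grip_force: 0.0
t: 21.13
ee_pos: [0.5564, -0.1866, 0.0464]
ee_rot: [-180.0, -0.0, 107.2]
contact_force: [-3.4, 0.3, 5.2]
finger_gap: 0.0173
grip_force: 58.9
t: 21.63
ee_pos: [0.5563, -0.1866, 0.0464]
ee_rot: [-180.0, -0.0, 107.2]
contact_force: [-3.9, -1.1, 6.0]
finger_gap: 0.0172
grip_force: 58.9
```

```bash
python3 -m pendant '[[[0,0,0,-1,0,0,0],[0,0,0,-2,0,0,0],[0,0,0,-3,0,0,0],[0,0,0,-4,0,0,0],[0,0,0,-4,0,0,0],[0,0,0,-4,0,0,0],[0,0,0,-4,0,0,0],[0,0,0,-3,0,0,0],[0,0,0,-2,0,0,0],[0,0,0,-1,0,0,0],[0,0,0,0,0,0,0],[0,0,0,0,0,0,0]]]'
python3 -c "
from h import *
im=eyes.get_image('scene')[180:380,190:390];cv2.imwrite('pics/s5.png',cv2.resize(im,None,fx=3,fy=3,interpolation=2))
print(manip.read_state()['torque'])"
```

```text
t: 22.63
ee_pos: [0.5569, -0.1863, 0.0742]
ee_rot: [-180.0, -0.0, 107.2]
contact_force: [-0.1, 0.1, -6.9]
finger_gap: 0.0171
grip_force: 58.7
[ 0.02788202 -0.11766721 -0.01791661]
```

View pics/s5.png

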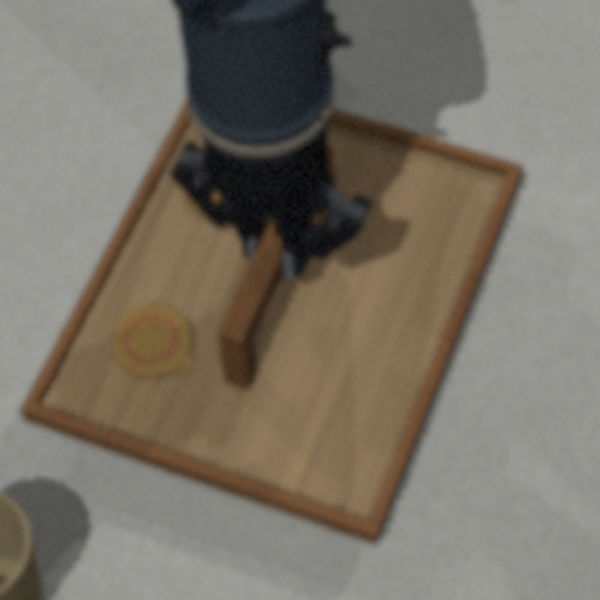

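The tray is airborne with a load of about 7 N. It looks level, with the visible medal in place at crop (152,340). I'll raise it the rest of the way.

```bash
python3 -m pendant '[[[0,0,0,-2,0,0,0],[0,0,0,-4,0,0,0],[0,0,0,-6,0,0,0],[0,0,0,-9,0,0,0],[0,0,0,-10,0,0,0],[0,0,0,-10,0,0,0],[0,0,0,-10,0,0,0],[0,0,0,-9,0,0,0],[0,0,0,-6,0,0,0],[0,0,0,-4,0,0,0],[0,0,0,-2,0,0,0],[0,0,0,0,0,0,0]]]'
python3 -m pendant '[[[0,0,0,0,0,0,0],[0,0,0,0,0,0,0],[0,0,0,0,0,0,0],[0,0,0,0,0,0,0],[0,0,0,0,0,0,0],[0,0,0,0,0,0,0]]]'
python3 - <<'E'
from h import *
s=manip.read_state();e=s['ee_pos'];print(e,s['ee_rot'],s['torque'])
dz=e[2]-.0464
c=e[:2]; y=np.radians(17.2); R=np.array([[np.cos(y),-np.sin(y)],[np.sin(y),np.cos(y)]])
out=[]
for n in('scene','top'):
    im=eyes.get_image(n)
    for a,b in((1,1),(1,-1),(-1,-1),(-1,1)):
        p=np.r_[c+R@[.125*a,.15*b],dz+.018]
        q=px(n,p);print(n,a,b,q.round(1)); cv2.circle(im,tuple((q*16).round().astype(int).tolist()),40,(0,255,0),1,cv2.LINE_AA,4)
    o=px(n,[*c,dz]).astype(int); out.append(cv2.resize(im[o[1]-110:o[1]+110,o[0]-110:o[0]+110],(400,400),interpolation=2))
cv2.imwrite('pics/f.png',np.hstack(out))
E
```

```text
t: 23.68
ee_pos: [0.557, -0.1864, 0.1466]
ee_rot: [180.0, 0.0, 107.2]
contact_force: [-0.6, 0.5, -7.6]
finger_gap: 0.0174
grip_force: 58.8
t: 24.18
ee_pos: [0.5569, -0.1864, 0.1461]
ee_rot: [-180.0, -0.0, 107.2]
contact_force: [-0.1, -0.1, -6.9]
finger_gap: 0.0175
grip_force: 58.8
[ 0.55686686 -0.18637201  0.14612209] [-1.79982183e+02 -7.00117793e-03  1.07240079e+02] [ 0.01750435 -0.09214842 -0.01173636]
scene 1 1 [365.3 216.4]
scene 1 -1 [313.3 344.4]
scene -1 -1 [188.3 300.6]
scene -1 1 [253.5 183.3]
top 1 1 [288.4 201.3]
top 1 -1 [399.7 169.1]
top -1 -1 [428.8 261.7]
top -1 1 [315.9 295.3]
```

View pics/f.png

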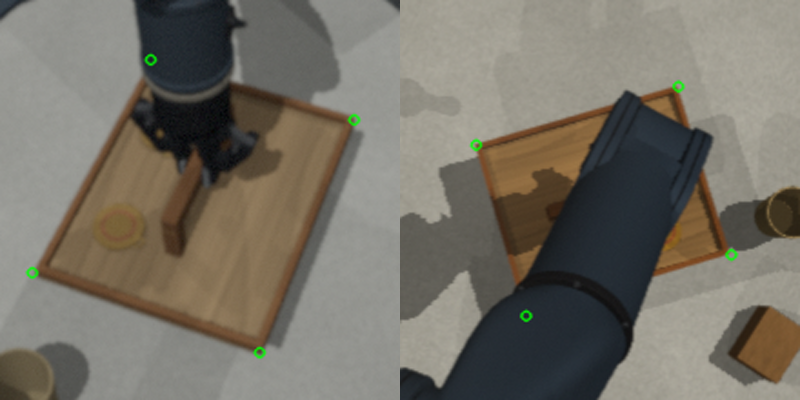

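The corners match to within a few pixels. To rule out tilt, I'll compare the residual at the -x corner with the residual it had at rest.

Run:
```python
from h import *
from scipy.optimize import least_squares
def fit(obs):
    def f(v):
        r=[]
        for n,a,b,u,w in obs:
            p=v[:3]+Ro.from_euler('ZYX',[v[3],v[4],v[5]]).apply([.125*a,.15*b,.018]); r+=list(px(n,p)-[u,w])
        return r
    s=least_squares(f,[.556,-.187,.05,.3,0,0]);print((s.x[:3]*1000).round(1),np.degrees(s.x[3:]).round(2),np.round(s.fun,1))
# rest (first pictures), same corners
fit([('scene',1,1,362,241.5),('scene',1,-1,315.5,362),('scene',-1,-1,202.5,324),('top',1,1,290,209),('top',1,-1,393,180),('top',-1,-1,418,263)])
oS=px('scene',[.5569,-.1864,.0997]).astype(int)-110; oT=px('top',[.5569,-.1864,.0997]).astype(int)-110
k=220/400
S=lambda x,y:(oS[0]+x*k,oS[1]+y*k); T=lambda x,y:(oT[0]+(x-400)*k,oT[1]+y*k)
fit([('scene',1,1,*S(355,120)),('scene',1,-1,*S(263,350)),('scene',-1,-1,*S(37,269)),('top',1,1,*T(476,147)),('top',1,-1,*T(679,88)),('top',-1,-1,*T(728,252))])
```

```text
[ 555.8 -181.6   -8.5] [17.54 -3.93 -1.18] [ 0.5  0.2 -0.8  0.1 -2.9  1.1 -1.8 -0.6 -1.8 -2.3 -0.9  0.5]
[ 557.4 -183.7   96.8] [17.31  0.37 -1.09] [-0.2  0.4 -0.8 -0.  -1.7  0.6 -1.5 -1.3 -2.1 -1.5  0.3  0.7]
```

```bash
python3 -c "
from h import *
s=manip.read_state();print(s['t'],s['ee_pos'],s['contact_force'],s['grip_force']);print(manip.close_job())"
```

```text
24.2833 [ 0.5569171  -0.18636721  0.14622059] [-0.35805661 -0.22763971 -7.34230095] 58.81722271442413
the job is handed in; nothing more can be done
None
```

I put both paper balls in the bin and handed the job in at 24.3 s with the tray held by its handle about 10 cm up: level to about 1°, steady, one medal seen on it and the other hidden behind the arm in the last pictures, with nothing suggesting it moved.

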